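Bring the reserve bin forward in the lane that has run out

ROBOT

A 6-joint arm with a two-finger parallel gripper is mounted at the origin on the work surface. World frame = base frame: x ahead of the robot, y to its left, z up, the work surface at z = 0. Lengths are in m, angles in degrees, forces in N, time in s.
With the tool pointing down it reaches from about 0.25 to 0.725 m from the base axis. Payload 4 kg.
Tool frame: the origin (TCP) lies at the very end of the fingers, on their centre line; the grasp point (between the pads) lies 19 mm behind it; z points along the fingers, y is the line along which they close (so a half turn about z gives the same grasp; the last joint's range is limited). The gripper opens to 85 mm and grips with 20 to 120 N. Pads are 22 mm wide; open, the fingers measure 114 mm over their backs; the gripper's body (76 mm by 85 mm) begins 54 mm behind the grasp point. The pads swing forward as they close: fully open they stand 13 mm farther back than shut.
Start: joints at [73.969, 13.785, 0.286, 76.501, 0, 90], TCP at [0.138, 0.481, 0.231] pointing down, gripper open.
Joint ranges: [-155.79, 155.79], [-60.16, 107.12], [-62.33, 73.08], [-114, 123.19], [-81.49, 82.49], [-180, 180]. Speed limits (degrees/s): [159.86, 159.86, 180, 180, 180, 180].

INTERFACE

Orientations are given as a 3x3 rotation matrix whose columns are the frame's x, y, z axes.
In Python, from cell import get_state, optics, order, spotter gives the robot as it stands.
- The arm moves only by the shell command python3 -m jog 'ROWS' [OPENING] [FORCE]. ROWS is text: rows parted by semicolons, each of 4 numbers parted by spaces: the shift along the tool's x, y, z in mm, then the turn about the tool's z in rad. A call has 1 to 12 rows; each row is the pose to reach, as a shift and turn from the pose commanded when the call began, along the tool's axes at that moment; what a row does not reach only later rows make up. A row lasts 1/12 s, in which the tool goes at most 41.7 mm and 7.16 degrees, less where a joint would pass 70% of its speed; a pose out of reach is approached as far as the arm can. A call with a gripper value outside its range is refused whole. OPENING is the finger opening in mm, from 0 to 85.4, set as the call begins (- or left out, the last holds). The fingers move at their own pace and stop on an object; FORCE is the grip in N (left out, the last holds). Time passes only in rows, so rows that repeat a pose let the fingers close. It gives the time, the measured TCP pose, the force, the opening and the grip force at its end, in the units of the state.
- get_state(): the state, without advancing time (a new reading comes with each control period).
- optics.camera(name): name is "scene" or "top" or "wrist"; returns (picture, depth): 384x512x3 uint8, red, green, blue; 384x512 float32, m along the optical axis (not along the pixel's ray), 0 where there is no reading.
- optics.calibration(name): a dict with "fx", "fy", "cx", "cy" (pixels), "world_from_camera" (4x4, takes a point from camera to world coordinates); the wrist camera has in their place "mount" (4x4, takes a point from camera to tool coordinates, whose origin is the TCP and whose axes are the flange's). Camera axes: x right, y down, z forward; pixel columns grow to the right and rows downward; lengths in m; the calibration is good to about 2 mm. A picture is of the moment at which its call begins: read the wrist's pose just before it. calibration takes no time and is no camera call.
- order.close_job(): hands the job in; it is judged then, once.
Trained networks look in the newest picture that a camera, given by its name, has taken for a name from the list of things; names that differ only in an ending like _2 or _b are one class to them, and where a whole thing is asked for, a point or a joint stands for the part that bears it (a point fixed in the world has none). Each returns a list of dicts, best first, with "conf" (0 to 1); they miss things now and then, are a little off and sometimes report something else, mostly with a low value. They report only what shows in the picture. A call takes as long as a camera call. They do not tell look-alikes from the thing itself.
- spotter.regions_of(target, camera): "region" (384x512 bool, what is visible of it) and "at" ([column, row] in pixels, amid what is visible of it).
The state is a dict: "t": time; "qpos": joint angles; "qd": joint speeds; "effort": joint torques, N m; "tcp_pos": TCP position; "ee_rot": TCP orientation; "force": force on the tool from outside, world axes, zero at the start; "moment": the same for the moment, N m; "finger_gap": finger opening in m; "grasp_force": force on a finger pad.
Only numpy, scipy, OpenCV 4.12 (cv2) and the standard library are available. Lean on these libraries where they do the work, as an engineer would, in place of code of your own. Each camera call takes 0.05 s, during which the arm holds its last target. There are 200 camera calls.

TASK

One of the three lanes of the bin feeder has no bin in its front place. Bring the bin waiting at the back of that lane forward, right over the keeper ridge, so that it sits flat in the front place behind the front stop; pull it gently, without ramming the stop. Leave the other bins and the things on the table where they are.

Things in the scene. Friction and masses are not known exactly. Their poses are not given: they have to be found in the camera images.
- rack: fixed bin feeder of three lanes, 340 (x) by 430 mm (y), -x the picking side towards the robot; origin at the centre of its underside, z up. Deck top at z 15 mm. Lanes along x, centres at y -130, 0, +130, 104 mm wide between fences with tops at z 40. A bin in a front place has its origin at x -98 to -92 mm, z 15
- stop: the feeder's fixed front stop bar; origin at the middle of its inner face, at its lower edge (feeder x -158, y 0, z 15 mm); the bar is 25 mm high, 12 mm thick, crosses all lanes and holds the bins' fronts; axes as the feeder
- ridge (a point): top of the keeper ridge in the middle lane (feeder x -32, y 0, z 18 mm); every lane has one across it at this x, 3 mm above the deck, steep front face, ramp behind it down to feeder x -12; a bin in front place sits flat between stop and ridge; axes as the feeder
- beam (a point): middle of the underside of the aluminium beam crossing over all lanes (feeder x 32, y 0, z 190 mm); beam 45 mm wide in x, 50 mm high, 430 mm long; on posts 30 by 22 mm below its ends at feeder y -200 and +200; axes as the feeder
- front_1: blue bin 120 long (x), 100 wide, 80 mm high, walls 5, floor 4; origin at the centre of its underside, z up; front lip at its -x end 45 high, inner face at x -55; sides 45 high from x -55 to -27, then 80; steel bushes fixed in its rear half from x +6. 0.35 to 0.7 kg filled. In some lane's front place
- front_2: blue bin 120 long (x), 100 wide, 80 mm high, walls 5, floor 4; origin at the centre of its underside, z up; front lip at its -x end 45 high, inner face at x -55; sides 45 high from x -55 to -27, then 80; steel bushes fixed in its rear half from x +6. 0.35 to 0.7 kg filled. In some lane's front place
- rear_1: blue bin 120 long (x), 100 wide, 80 mm high, walls 5, floor 4; origin at the centre of its underside, z up; front lip at its -x end 45 high, inner face at x -55; sides 45 high from x -55 to -27, then 80; steel bushes fixed in its rear half from x +6. 0.35 to 0.7 kg filled. Waits at the back of some lane, lip about under the beam
- rear_2: blue bin 120 long (x), 100 wide, 80 mm high, walls 5, floor 4; origin at the centre of its underside, z up; front lip at its -x end 45 high, inner face at x -55; sides 45 high from x -55 to -27, then 80; steel bushes fixed in its rear half from x +6. 0.35 to 0.7 kg filled. Waits at the back of some lane, lip about under the beam
- rear_3: blue bin 120 long (x), 100 wide, 80 mm high, walls 5, floor 4; origin at the centre of its underside, z up; front lip at its -x end 45 high, inner face at x -55; sides 45 high from x -55 to -27, then 80; steel bushes fixed in its rear half from x +6. 0.35 to 0.7 kg filled. Waits at the back of some lane, lip about under the beam
- mallet: hammer lying on the table beside the feeder; origin under its middle
- tin: metal can standing on the table, 70 mm across, 110 mm high; origin at the centre of its underside
- spanner: open-ended spanner lying on the table; origin under its middle
Not all that is in view belongs to the job. What is shaped like the rear_2 but black, brown or red is not meant.

How it is judged:
By the outcome, as a careful person would: the job done as asked, in the order asked, and still so for the second after the job is handed in, with the robot touching nothing.
It also fails if it takes over 59 s, if anything falls off the work surface, if the arm or the gripper's body presses on something with over 40 N, if the wrist force passes 120 N, or if a joint passes its speed limit or range.

## Working session

There is one attempt and no reset: what is moved stays moved. The work goes in short steps, Python scripts to look and compute and a shell command to move; the robot and the scene stay as the last step left them, time stands still between calls to the robot, and variables do not carry over. Pictures are saved under pics/ and viewed, at most 10 in all, crops included, and the job is handed in when it is done.

```bash
mkdir -p pics; ls; python3 - <<'E'
from cell import get_state, optics, order, spotter
import cv2, numpy as np
s=get_state(); print(s['t'],s['tcp_pos'],s['ee_rot'])
ims=[]
for n in("scene","top"):
    p,d=optics.camera(n); np.save(f'/tmp/{n}_d.npy',d); np.save(f'/tmp/{n}_p.npy',p)
    c=optics.calibration(n); print(n,c['fx'],c['cx'],c['cy'],np.round(c['world_from_camera'],3).tolist())
    cv2.imwrite(f'pics/{n}.png',p[:,:,::-1])
    for t in("front_1","rear_1","rack"):
        for r in spotter.regions_of(t,n)[:8]: 
            if r['conf']>.2: print(n,t,round(r['conf'],2),r['at'],r['region'].sum())
print(optics.calibration("wrist"))
E
```

```text
pics
0.0 [0.13790284 0.47996737 0.23043243] [[-9.61124387e-01  2.76115183e-01 -5.64338186e-04]
 [ 2.76115759e-01  9.61122335e-01 -1.98621746e-03]
 [-6.02676020e-06 -2.06482470e-03 -9.99997868e-01]]
scene 441.2821436826841 261.20783850591704 187.76690943345906 [[-0.831, 0.446, -0.333, 1.029], [0.556, 0.675, -0.485, 0.669], [0.008, -0.588, -0.809, 1.253], [0.0, 0.0, 0.0, 1.0]]
scene front_1 0.97 [242.8, 163.4] 815
scene front_1 0.9 [288.1, 220.6] 1144
scene rear_1 0.98 [341.5, 213.9] 1409
scene rear_1 0.97 [235.3, 247.8] 1491
scene rear_1 0.88 [218.6, 216.9] 1293
scene rear_1 0.84 [322.8, 268.1] 1861
scene rear_1 0.76 [194.6, 186.2] 1220
scene rear_1 0.64 [259.6, 314.7] 1854
scene rear_1 0.57 [306.9, 172.4] 1184
scene rack 0.91 [243.1, 216.9] 7232
top 399.91845696400145 255.75732997829698 187.47980038722653 [[0.017, -0.999, 0.049, 0.491], [-1.0, -0.018, -0.012, 0.005], [0.013, -0.049, -0.999, 1.385], [0.0, 0.0, 0.0, 1.0]]
top front_1 0.96 [299.7, 189.8] 1195
top front_1 0.78 [219.2, 191.6] 1058
top rear_1 0.97 [260.7, 134.2] 692
top rear_1 0.92 [263.1, 250.1] 1182
top rear_1 0.86 [221.9, 129.9] 718
top rear_1 0.82 [161.1, 192.5] 1255
top rear_1 0.71 [299.4, 131.8] 706
top rear_1 0.64 [199.2, 250.1] 1234
top rack 0.78 [263.5, 164.7] 8026
{'fx': 268.96157954237134, 'fy': 268.96157954237134, 'cx': 258.11208226733805, 'cy': 194.42103294263046, 'mount': array([[-8.26014594e-04, -9.63052833e-01, -2.69311267e-01,
         6.95490868e-02],
       [ 9.99999609e-01, -7.10667501e-04, -5.25800210e-04,
        -2.77447258e-04],
       [ 3.14982617e-04, -2.69311596e-01,  9.63053044e-01,
        -1.42587508e-01],
       [ 0.00000000e+00,  0.00000000e+00,  0.00000000e+00,
         1.00000000e+00]])}
```

View pics/scene.png

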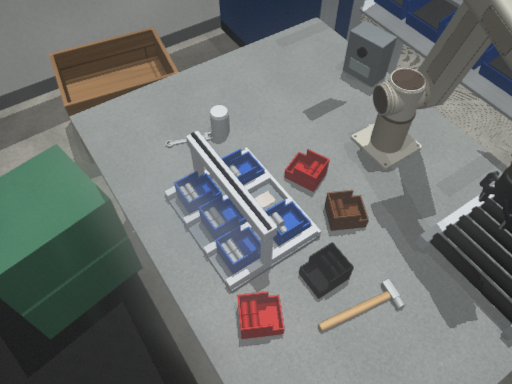

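View pics/top.png

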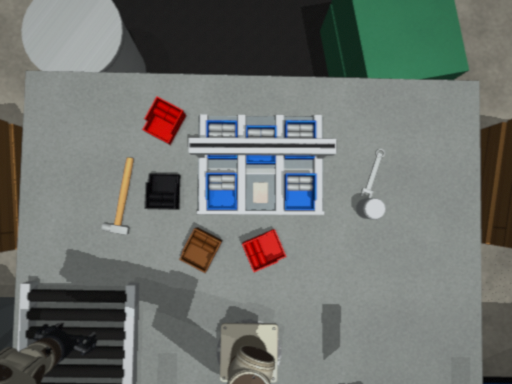

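Three rear bins, px in the top view: (222,130), (261,134), (299,132). Front places are filled at (219,192) and (300,190). The middle lane's front place shows only a pale patch at (261,192), so (261,134) is the bin to move. Next I'll measure with the depth data and check this in a crop.

```bash
cat > h.py <<'E'
import numpy as np, cv2
from cell import get_state, optics
def cloud(n,d,s=None):
    c=optics.calibration(n); v,u=np.mgrid[:384,:512]
    P=np.stack([(u-c['cx'])/c['fx']*d,(v-c['cy'])/c['fy']*d,d],-1)
    if n=='wrist':
        M=c['mount']; P=P@M[:3,:3].T+M[:3,3]; return P@np.array(s['ee_rot']).T+s['tcp_pos']
    M=c['world_from_camera']; return P@M[:3,:3].T+M[:3,3]
E
python3 - <<'E'
from h import *
for n in('top','scene'):
    d=np.load(f'/tmp/{n}_d.npy');p=np.load(f'/tmp/{n}_p.npy').astype(int); P=cloud(n,d)
    R=(P[...,0]>.38)&(P[...,0]<.85)&(abs(P[...,1])<.3)&(d>0)
    print(n,'table z',np.median(P[(abs(P[...,2])<.02)&R][:,2]))
    B=R&(P[...,2]>.215)&(P[...,2]<.27); 
    q=P[B]; (c,sz,a)=cv2.minAreaRect(q[:,:2].astype(np.float32)); print('beam',np.median(q[:,2]),c,sz,a,len(q), np.percentile(q[:,0],[1,99]),np.percentile(q[:,1],[1,99]))
    A=R&(P[...,2]>.025)&(P[...,2]<.05)&(p.min(-1)>130); q=P[A]
    print('white fences/stop x',np.percentile(q[:,0],[1,50,99]),'y',np.percentile(q[:,1],[1,99]),np.median(q[:,2]))
    blue=(p[...,2]>p[...,0]+60)&(p[...,2]>p[...,1]+40)&R
    k,l,st,ce=cv2.connectedComponentsWithStats(blue.astype(np.uint8))
    for i in range(1,k):
        if st[i,4]>40:
            q=P[l==i]; print('blue',ce[i].round(),st[i,4],'x',np.percentile(q[:,0],[2,98]).round(3),'y',np.percentile(q[:,1],[2,98]).round(3),'z',np.percentile(q[:,2],[2,50,98]).round(3))
p=np.load('/tmp/top_p.npy').astype(np.uint8)[95:225,185:345]
cv2.imwrite('pics/crop_top.png',cv2.resize(p,None,fx=4.5,fy=4.5,interpolation=cv2.INTER_CUBIC)[:,:,::-1])
d=np.load('/tmp/top_d.npy');P=cloud('top',d)
for v in range(110,216,3): print(v,P[v,261].round(3),P[v,248].round(3))
E
```

```text
top table z 0.0009583841620193212
beam 0.23490119254062103 (0.6693035960197449, -0.024742156267166138) (0.046005211770534515, 0.42742040753364563) 0.8249354958534241 2382 [0.64530799 0.69257465] [-0.23453843  0.18513587]
white fences/stop x [0.46669664 0.58043591 0.80343331] y [-0.23237227  0.18098576] 0.0393448176508977
blue [220. 124.] 154 x [0.722 0.773] y [0.056 0.154] z [0.064 0.093 0.099]
blue [300. 125.] 153 x [0.725 0.794] y [-0.203 -0.104] z [0.022 0.09  0.098]
blue [261. 128.] 129 x [0.723 0.776] y [-0.074  0.024] z [0.012 0.092 0.098]
blue [222. 156.] 117 x [0.652 0.668] y [0.056 0.15 ] z [0.015 0.051 0.062]
blue [260. 159.] 264 x [0.638 0.67 ] y [-0.074  0.022] z [0.014 0.02  0.063]
blue [299. 157.] 107 x [0.648 0.669] y [-0.202 -0.106] z [0.015 0.056 0.195]
blue [221. 196.] 739 x [0.482 0.599] y [0.053 0.149] z [0.013 0.021 0.096]
blue [300. 195.] 775 x [0.487 0.603] y [-0.207 -0.107] z [0.013 0.021 0.097]
scene table z 0.0019108534335512406
beam 0.23547798247861285 (0.6703807711601257, -0.02613292634487152) (0.04748130589723587, 0.432334303855896) 0.8893725275993347 213
[... 2057 characters left out ...]
.608 -0.03   0.01 ] [0.607 0.015 0.014]
176 [ 0.598 -0.03   0.014] [0.597 0.015 0.009]
179 [ 0.587 -0.03   0.013] [0.586 0.015 0.014]
182 [ 0.577 -0.03   0.017] [0.576 0.015 0.018]
185 [ 0.567 -0.03   0.012] [0.566 0.014 0.018]
188 [ 0.556 -0.03   0.017] [0.555 0.014 0.015]
191 [ 0.546 -0.031  0.013] [0.545 0.014 0.011]
194 [ 0.536 -0.031  0.017] [0.535 0.014 0.016]
197 [ 0.525 -0.031  0.02 ] [0.524 0.014 0.018]
200 [ 0.515 -0.031  0.021] [0.514 0.014 0.012]
203 [ 0.505 -0.031  0.014] [0.504 0.013 0.011]
206 [ 0.494 -0.031  0.014] [0.494 0.013 0.015]
209 [ 0.484 -0.032  0.014] [0.483 0.013 0.012]
212 [ 0.474 -0.031  0.042] [0.474 0.013 0.04 ]
215 [ 0.463 -0.032  0.001] [ 0.463  0.013 -0.002]
```

View pics/crop_top.png

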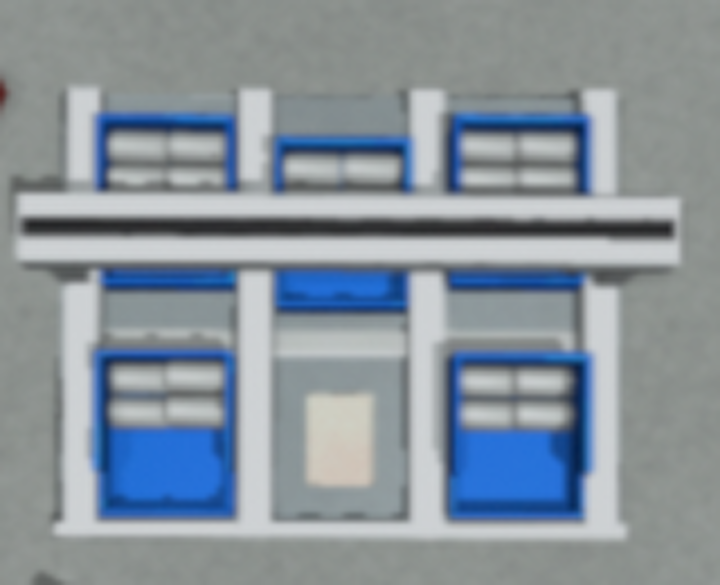

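The crop shows an empty middle lane with its keeper ridge at (340,345), and a flat label at (340,440). The middle rear bin stands at (340,225) with its lip just in front of the beam. That is the bin to move; the red, brown and black ones stand outside the feeder.

Plan: turn the tool's y axis along the lane, open the gripper, hook the far finger behind the lip and pull.

```bash
python3 -m jog '-15 -10 0 0.03; -40 -27 0 0.09; -68 -46 0 0.155; -96 -65 0 0.22; -124 -83 0 0.285; -152 -102 0 0.35; -180 -120 0 0.415; -208 -139 0 0.48; -236 -158 0 0.545; -260 -174 0 0.6; -275 -185 0 0.638; -275 -185 0 0.638' 85
```

```text
t: 1.4
tcp_pos: [0.3531, 0.2245, 0.2315]
ee_rot: [[-0.603, 0.798, 0.001], [0.798, 0.603, -0.001], [-0.001, 0.0, -1.0]]
force: [0.1, 0.6, -0.7]
finger_gap: 0.0851
grasp_force: 0.0
```

```bash
python3 -m jog '-15 1 0 0.03; -45 3 0 0.09; -80 5 0 0.155; -115 7 0 0.22; -150 8 0 0.285; -185 10 0 0.35; -220 12 0 0.415; -255 14 0 0.48; -285 15 0 0.545; -310 17 0 0.6; -328 18 0 0.633; -328 18 0 0.633'
python3 - <<'E'
from h import *
from cell import spotter
import json
s=get_state(); p,d=optics.camera('wrist'); P=cloud('wrist',d,s); np.savez('/tmp/w1.npz',p=p,P=P)
print(s['t'],s['tcp_pos'],np.round(s['ee_rot'],4).tolist())
for r in spotter.regions_of('rear_1','wrist'):
    q=P[r['region']&(d>0)]; print(r['conf'],r['at'],r['region'].sum(),np.percentile(q,[2,50,98],axis=0).round(3).tolist())
q=P[(d>0)&(P[...,0]>.6)&(P[...,0]<.68)&(abs(P[...,1]+.026)<.06)&(P[...,2]>.045)&(P[...,2]<.075)]
print('lip',len(q),np.percentile(q,[2,10,50,90,98],axis=0).round(4).tolist())
q=P[(d>0)&(P[...,2]>.17)&(P[...,0]>.63)&(P[...,0]<.7)]
print('beam',len(q),np.percentile(q,[2,50,98],axis=0).round(4).tolist() if len(q) else '')
cv2.imwrite('pics/w1.png',p[:,:,::-1])
E
```

```text
t: 2.4
tcp_pos: [0.5668, -0.0246, 0.2305]
ee_rot: [[-0.017, 1.0, 0.001], [1.0, 0.017, -0.001], [-0.001, 0.001, -1.0]]
force: [0.1, 1.1, 0.3]
finger_gap: 0.0847
grasp_force: 0.0
2.4 [ 0.56681279 -0.02459614  0.23051642] [[-0.0169, 0.9999, 0.0005], [0.9999, 0.0169, -0.0006], [-0.0006, 0.0005, -1.0]]
0.96 [332.1, 280.4] 1782 [[0.656, -0.204, 0.018], [0.67, -0.173, 0.042], [0.705, -0.107, 0.061]]
0.83 [342.5, 182.0] 5684 [[0.637, -0.075, 0.018], [0.677, -0.032, 0.028], [0.708, 0.022, 0.095]]
0.82 [362.2, 58.7] 6210 [[0.651, 0.054, 0.018], [0.684, 0.112, 0.02], [0.72, 0.15, 0.084]]
0.64 [84.7, 184.7] 11500 [[0.287, -0.108, 0.002], [0.337, -0.035, 0.048], [0.412, 0.025, 0.08]]
0.6 [78.4, 26.6] 6758 [[0.277, 0.1, 0.003], [0.377, 0.138, 0.045], [0.409, 0.172, 0.081]]
lip 963 [[0.6367, -0.0767, 0.0453], [0.6372, -0.0735, 0.0487], [0.6412, -0.0316, 0.0594], [0.6702, 0.0207, 0.061], [0.6776, 0.0222, 0.0719]]
beam 36113 [[0.6319, -0.1077, 0.1971], [0.6565, 0.0302, 0.2351], [0.6869, 0.0957, 0.3038]]
```

View pics/w1.png

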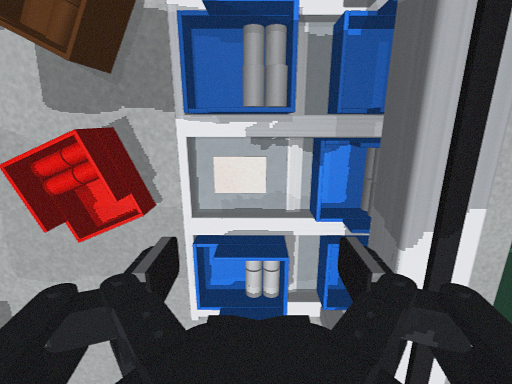

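The wrist picture shows the middle bin's lip at (318,180), the beam at (440,150) and the open fingers' wide knuckles at the bottom. Next I'll measure how far the gripper stretches at each height.

```bash
python3 - <<'E'
from h import *
f=np.load('/tmp/w1.npz');p=f['p'].astype(int);P=f['P'];s=get_state()
R=np.array(s['ee_rot']);T=(P-s['tcp_pos'])@R
c=(np.linalg.norm(P-s['tcp_pos'],axis=-1)<.2)&(p.max(-1)<120)&(np.abs(T[...,0])<.06)&(T[...,2]<.03)
for z in np.arange(-.17,.03,.01):
    q=T[c&(T[...,2]>=z)&(T[...,2]<z+.01)]
    if len(q)>10: print('z',round(z,2),len(q),'y',np.percentile(q[:,1],[1,99]).round(3),'x',np.percentile(q[:,0],[1,99]).round(3))
for v in (165,180,200):
    print([tuple(P[v,u].round(3)) for u in range(306,330,3)])
E
```

```text
z -0.11 1758 y [-0.021  0.022] x [0.016 0.019]
z -0.1 8092 y [-0.059  0.06 ] x [0.005 0.018]
z -0.09 11407 y [-0.067  0.067] x [-0.004  0.016]
z -0.08 8468 y [-0.071  0.072] x [-0.013  0.016]
z -0.07 8406 y [-0.072  0.073] x [-0.013  0.012]
z -0.06 1380 y [-0.068  0.069] x [0.002 0.012]
z -0.05 1121 y [-0.054  0.056] x [-0.008  0.009]
z -0.04 1250 y [-0.055  0.056] x [-0.013  0.009]
z -0.03 988 y [-0.055  0.056] x [-0.013  0.009]
z -0.02 932 y [-0.047  0.108] x [-0.026  0.059]
z -0.01 4405 y [0.081 0.11 ] x [-0.027  0.059]
z 0.0 1302 y [0.08  0.082] x [-0.021  0.059]
z 0.01 1089 y [0.081 0.082] x [-0.021  0.059]
z 0.02 924 y [0.081 0.082] x [-0.021  0.059]
[(np.float64(0.63), np.float64(-0.015), np.float64(0.015)), (np.float64(0.633), np.float64(-0.014), np.float64(0.016)), (np.float64(0.637), np.float64(-0.014), np.float64(0.017)), (np.float64(0.637), np.float64(-0.011), np.float64(0.037)), (np.float64(0.637), np.float64(-0.008), np.float64(0.053)), (np.float64(0.639), np.float64(-0.007), np.float64(0.06)), (np.float64(0.653), np.float64(-0.014), np.float64(0.02)), (np.float64(0.657
[... 297 characters left out ...]
.637), np.float64(-0.025), np.float64(0.058)), (np.float64(0.64), np.float64(-0.025), np.float64(0.06)), (np.float64(0.654), np.float64(-0.034), np.float64(0.021)), (np.float64(0.659), np.float64(-0.034), np.float64(0.018))]
[(np.float64(0.633), np.float64(-0.064), np.float64(0.014)), (np.float64(0.637), np.float64(-0.064), np.float64(0.015)), (np.float64(0.638), np.float64(-0.059), np.float64(0.03)), (np.float64(0.638), np.float64(-0.054), np.float64(0.048)), (np.float64(0.639), np.float64(-0.05), np.float64(0.06)), (np.float64(0.643), np.float64(-0.05), np.float64(0.059)), (np.float64(0.656), np.float64(-0.062), np.float64(0.02)), (np.float64(0.661), np.float64(-0.062), np.float64(0.019))]
```

```bash
python3 -m jog '-1 0 10 0; -2 0 30 0; -3 0 55 0; -3 0 80 0; -3 0 105 0; -3 0 130 0; -3 0 150 0; -3 0 162 0; -3 0 168 0; -3 0 168 0' && python3 -m jog '0 4 0 0; 0 10 0 0; 0 16 0 0; 0 22 0 0; 0 28 0 0; 0 32 0 0; 0 35 0 0; 0 36 0 0; 0 36 0 0; 0 36 0 0'
python3 - <<'E'
from h import *
from cell import spotter
s=get_state(); p,d=optics.camera('wrist'); P=cloud('wrist',d,s); np.savez('/tmp/w2.npz',p=p,P=P)
T=(P-s['tcp_pos'])@np.array(s['ee_rot']); print(s['tcp_pos'],s['force'])
c=(p.max(-1)<110)&(abs(T[...,0])<.015)&(d>0)&(T[...,2]<0.005)&(T[...,2]>-.06)
for z in np.arange(-.05,.01,.005):
    q=T[c&(T[...,2]>=z)&(T[...,2]<z+.005)]
    if len(q)>10: print(round(z,3),len(q),'y',np.sort(np.abs(q[:,1]))[[len(q)//50,-1]].round(3))
cv2.imwrite('pics/w2.png',p[:,:,::-1])
E
```

```text
t: 3.33
tcp_pos: [0.5629, -0.0245, 0.0616]
ee_rot: [[-0.022, 1.0, -0.004], [1.0, 0.022, 0.0], [0.0, -0.004, -1.0]]
force: [0.2, -0.1, -0.2]
finger_gap: 0.0852
grasp_force: 0.0
t: 4.17
tcp_pos: [0.6007, -0.0251, 0.0631]
ee_rot: [[-0.02, 1.0, -0.001], [1.0, 0.02, -0.0], [0.0, -0.001, -1.0]]
force: [-1.1, -0.2, 0.6]
finger_gap: 0.0852
grasp_force: 0.0
[ 0.6006598  -0.02509755  0.06311677] [-1.07659889 -0.16148409  0.57824148]
-0.05 494 y [0.041 0.051]
-0.045 622 y [0.041 0.057]
-0.04 652 y [0.041 0.058]
-0.035 583 y [0.041 0.058]
-0.03 524 y [0.041 0.058]
-0.025 447 y [0.041 0.057]
-0.02 307 y [0.041 0.055]
-0.015 64 y [0.041 0.044]
-0.005 118 y [0.106 0.146]
-0.0 598 y [0.036 0.151]
```

View pics/w2.png

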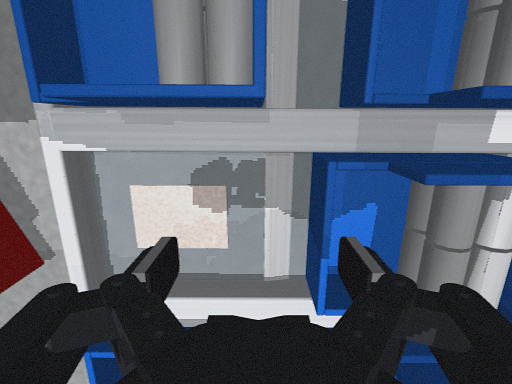

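The picture shows the far finger tip at (345,245) just above the lip, whose top edge runs from px 308 to 328. I'll measure the lip's inner edge from this second view before going down.

```bash
python3 - <<'E'
from h import *
f=np.load('/tmp/w2.npz');P=f['P']
for v in (170,190,210,230,290):
    print(v,[(u,)+tuple((P[v,u]*1000).round().astype(int).tolist()) for u in range(304,340,3)])
E
```

```text
170 [(304, 631, 9, 15), (307, 633, 9, 16), (310, 636, 9, 14), (313, 637, 10, 22), (316, 636, 12, 31), (319, 636, 13, 40), (322, 636, 15, 48), (325, 637, 16, 54), (328, 637, 17, 60), (331, 638, 17, 61), (334, 640, 17, 60), (337, 654, 10, 19)]
190 [(304, 633, -6, 14), (307, 635, -6, 14), (310, 637, -6, 15), (313, 637, -3, 26), (316, 637, -1, 35), (319, 637, 1, 44), (322, 636, 4, 52), (325, 637, 5, 58), (328, 638, 6, 60), (331, 640, 6, 59), (334, 641, 6, 60), (337, 655, -5, 19)]
210 [(304, 633, -21, 15), (307, 636, -22, 15), (310, 637, -20, 18), (313, 637, -17, 30), (316, 637, -14, 38), (319, 637, -10, 48), (322, 637, -8, 55), (325, 637, -6, 60), (328, 639, -6, 60), (331, 640, -6, 60), (334, 655, -20, 19), (337, 657, -20, 19)]
230 [(304, 635, -38, 15), (307, 637, -38, 15), (310, 637, -34, 25), (313, 637, -30, 34), (316, 637, -26, 42), (319, 637, -22, 51), (322, 637, -19, 58), (325, 638, -19, 60), (328, 640, -18, 60), (331, 654, -36, 18), (334, 656, -35, 19), (337, 659, -36, 19)]
290 [(304, 635, -80, 30), (307, 637, -79, 31), (310, 638, -76, 36), (313, 638, -69, 46), (316, 638, -63, 54), (319, 638, -59, 60), (322, 640, -59, 60), (325, 642, -59, 60), (328, 650, -73, 40), (331, 652, -73, 40), (334, 654, -73, 40), (337, 656, -73, 39)]
```

```bash
python3 -m jog '0 2 0 0; 0 4 0 0; 0 5 0 0; 0 5 0 0' && python3 -m jog '0 0 3 0; 0 0 7 0; 0 0 12 0; 0 0 17 0; 0 0 22 0; 0 0 26 0; 0 0 29 0; 0 0 29 0; 0 0 29 0'
```

```text
t: 4.55
tcp_pos: [0.6063, -0.0249, 0.0634]
ee_rot: [[-0.02, 1.0, 0.0], [1.0, 0.02, -0.0], [-0.0, 0.0, -1.0]]
force: [0.1, -0.9, 1.1]
finger_gap: 0.0852
grasp_force: 0.0
t: 5.3
tcp_pos: [0.6058, -0.025, 0.034]
ee_rot: [[-0.02, 1.0, -0.001], [1.0, 0.02, -0.0], [0.0, -0.001, -1.0]]
force: [-0.1, 0.8, -0.6]
finger_gap: 0.0846
grasp_force: 0.0
```

```bash
python3 -m jog '0 -2 0 0; 0 -5 0 0; 0 -8 0 0; 0 -11 0 0; 0 -14 0 0; 0 -17 0 0; 0 -20 0 0; 0 -23 0 0; 0 -26 0 0; 0 -28 0 0; 0 -30 0 0; 0 -30 0 0'
python3 - <<'E'
from h import *
s=get_state(); p,d=optics.camera('wrist'); P=cloud('wrist',d,s); np.savez('/tmp/w3.npz',p=p,P=P)
cv2.imwrite('pics/w3.png',p[:,:,::-1])
for v in (170,200,230): print(v,[(u,)+tuple((P[v,u]*1000).round().astype(int).tolist()) for u in range(300,352,4)])
E
```

```text
t: 6.3
tcp_pos: [0.5784, -0.0256, 0.0362]
ee_rot: [[-0.02, 1.0, 0.006], [1.0, 0.02, -0.0], [-0.0, 0.006, -1.0]]
force: [4.2, 0.5, 2.8]
finger_gap: 0.085
grasp_force: 2.5
170 [(300, 602, 13, 15), (304, 604, 13, 18), (308, 607, 13, 17), (312, 609, 14, 19), (316, 612, 14, 17), (320, 613, 14, 21), (324, 613, 16, 30), (328, 613, 17, 38), (332, 613, 19, 45), (336, 614, 20, 51), (340, 614, 21, 57), (344, 614, 22, 61), (348, 616, 22, 60)]
200 [(300, 603, -7, 15), (304, 605, -6, 18), (308, 608, -6, 17), (312, 611, -6, 17), (316, 613, -6, 17), (320, 614, -4, 23), (324, 614, -1, 34), (328, 614, 2, 42), (332, 614, 4, 48), (336, 614, 6, 56), (340, 614, 8, 61), (344, 615, 8, 61), (348, 617, 8, 61)]
230 [(300, 604, -26, 18), (304, 606, -25, 19), (308, 609, -25, 19), (312, 612, -26, 16), (316, 614, -25, 19), (320, 614, -21, 28), (324, 614, -17, 38), (328, 614, -14, 45), (332, 614, -11, 53), (336, 614, -8, 58), (340, 615, -7, 62), (344, 617, -7, 62), (348, 619, -7, 61)]
```

View pics/w3.png

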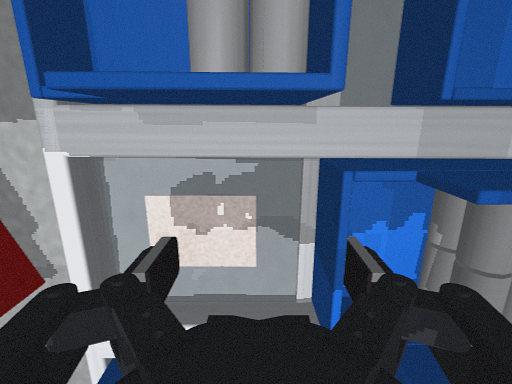

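The bin is following: its lip at (330,230) is now at x 0.614, just behind the ridge. I'll keep pulling slowly.

```bash
python3 -m jog '0 -3 0 0; 0 -7 0 0; 0 -11 0 0; 0 -15 0 0; 0 -19 0 0; 0 -23 0 0; 0 -27 0 0; 0 -31 0 0; 0 -35 0 0; 0 -39 0 0; 0 -43 0 0; 0 -47 0 0' && python3 -m jog '0 -4 0 0; 0 -8 0 0; 0 -12 0 0; 0 -16 0 0; 0 -20 0 0; 0 -24 0 0; 0 -28 0 0; 0 -32 0 0; 0 -35 0 0; 0 -38 0 0; 0 -40 0 0; 0 -40 0 0'
python3 - <<'E'
from h import *
s=get_state(); print(s['tcp_pos'],s['force']); p,d=optics.camera('wrist'); P=cloud('wrist',d,s); np.savez('/tmp/w3.npz',p=p,P=P)
for n,p,P in(('w',p,P),):
  b=(p[...,2].astype(int)>p[...,0]+60.)&(d>0)&(abs(P[...,1]+.027)<.045)&(P[...,2]>.045)&(P[...,2]<.066)&(P[...,0]<s['tcp_pos'][0]+.06)
  q=P[b]; print(len(q),np.percentile(q,[2,10,50,90],axis=0).round(4).tolist())
q=P[(abs(P[...,1]+.027)<.04)&(P[...,2]>.02)&(P[...,2]<.044)&(P[...,0]<.5)&(d>0)&(P[...,0]>.44)]
print('stop',len(q),np.percentile(q,[2,50,98],axis=0).round(4).tolist())
E
```

```text
t: 7.35
tcp_pos: [0.5277, -0.0265, 0.0338]
ee_rot: [[-0.02, 1.0, -0.002], [1.0, 0.02, 0.0], [0.0, -0.002, -1.0]]
force: [3.9, 0.8, 2.6]
finger_gap: 0.0847
grasp_force: 2.9
t: 8.35
tcp_pos: [0.4878, -0.0273, 0.0342]
ee_rot: [[-0.02, 1.0, -0.002], [1.0, 0.02, 0.0], [0.0, -0.002, -1.0]]
force: [0.3, 0.5, -0.5]
finger_gap: 0.0851
grasp_force: 0.0
[ 0.48784176 -0.02731056  0.0341996 ] [ 0.32416463  0.52064304 -0.46096759]
2945 [[0.5226, -0.0639, 0.0457], [0.523, -0.0537, 0.049], [0.5245, -0.0138, 0.0595], [0.5288, 0.016, 0.0607]]
stop 3008 [[0.4663, -0.0649, 0.0249], [0.4726, -0.0227, 0.0398], [0.4783, 0.0117, 0.0411]]
```

```bash
python3 -m jog '0 -3 0 0; 0 -6 0 0; 0 -9 0 0; 0 -12 0 0; 0 -15 0 0; 0 -18 0 0; 0 -21 0 0; 0 -24 0 0; 0 -27 0 0; 0 -29 0 0; 0 -31 0 0; 0 -33 0 0' && python3 -m jog '0 -1 0 0; 0 -2 0 0; 0 -3 0 0; 0 -4 0 0; 0 -5 0 0; 0 -6 0 0; 0 -7 0 0; 0 -8 0 0; 0 -8.5 0 0; 0 -8.5 0 0; 0 -8.5 0 0'
cat > m.py <<'E'
from h import *
s=get_state(); print(s['tcp_pos'],s['force'])
p,d=optics.camera('wrist'); P=cloud('wrist',d,s)
cv2.imwrite('pics/w4.png',p[:,:,::-1])
b=(p[...,2].astype(int)>p[...,0]+60.)&(d>0)&(abs(P[...,1]+.027)<.045)&(P[...,0]>.47)&(P[...,0]<.62)
q=P[b&(P[...,2]>.045)&(P[...,2]<.066)&(P[...,0]<.505)]; print('lip',len(q),np.percentile(q,[2,10,50,90],axis=0).round(4).tolist())
c=b&(P[...,2]<.035)&(abs(P[...,1]+.027)<.035)&(P[...,0]>.49)&(P[...,0]<.54); q=P[c]; A=np.c_[q[:,:2],np.ones(len(q))]; print('floor slope',np.linalg.lstsq(A,q[:,2],rcond=None)[0],q[:,2].mean())
q=P[b&(P[...,2]>.085)]; print('top',len(q),np.percentile(q,[2,50,98],axis=0).round(4).tolist())if len(q) else 0
E
python3 m.py
```

```text
t: 9.4
tcp_pos: [0.4563, -0.028, 0.0344]
ee_rot: [[-0.02, 1.0, 0.001], [1.0, 0.02, -0.0], [-0.0, 0.001, -1.0]]
force: [5.0, -0.3, -1.5]
finger_gap: 0.085
grasp_force: 1.9
t: 10.32
tcp_pos: [0.4476, -0.0282, 0.0345]
ee_rot: [[-0.02, 1.0, 0.0], [1.0, 0.02, -0.0], [-0.0, 0.0, -1.0]]
force: [4.2, -0.0, 0.4]
finger_gap: 0.085
grasp_force: 2.0
[ 0.44760205 -0.02816064  0.03448703] [ 4.15211651 -0.01194413  0.41771778]
lip 3095 [[0.4827, -0.0646, 0.0458], [0.4831, -0.0539, 0.0491], [0.4846, -0.014, 0.0595], [0.4891, 0.0157, 0.0606]]
floor slope [0.02362387 0.00058471 0.00766315] 0.020009213510445593
top 532 [[0.5013, -0.0148, 0.0856], [0.5157, 0.0165, 0.0953], [0.5248, 0.0179, 0.0969]]
```

View pics/w4.png

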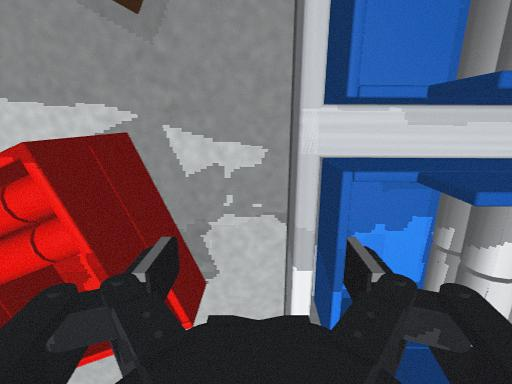

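The bin's lip is at (335,200), near the stop. Its floor still slopes by 0.024, so the rear may be sitting on the ridge. The red bin at (140,230) is near the front finger, so I'll check that clearance before pulling on.

```bash
python3 - <<'E'
from h import *
s=get_state(); p,d=optics.camera('wrist'); P=cloud('wrist',d,s); T=(P-s['tcp_pos'])@np.array(s['ee_rot'])
p=p.astype(int); r=(p[...,0]>p[...,1]+50)&(p[...,0]>p[...,2]+50)&(d>0)
q=T[r&(abs(T[...,0])<.05)]; print(len(q))
for a in np.arange(-.05,.05,.01):
    k=q[(q[:,0]>=a)&(q[:,0]<a+.01)&(P[r&(abs(T[...,0])<.05)][:,2]>.04)]
    if len(k): print(round(a,2),len(k),'ymax',k[:,1].max().round(3),'z',np.percentile(k[:,2],[2,98]).round(3))
# floor slopes for comparison via scene+top
for n in('scene','top'):
    p,d=optics.camera(n); P=cloud(n,d); p=p.astype(int); np.save(f'/tmp/{n}2.npy',p)
    b=(p[...,2]>p[...,0]+60)&(p[...,2]>p[...,1]+40)&(d>0)
    for y0 in(-.157,-.027,.103):
        k=b&(abs(P[...,1]-y0)<.055)&(P[...,0]<.62)&(P[...,0]>.47)
        q=P[k&(P[...,2]>.085)]; l=P[k&(P[...,2]>.05)&(P[...,2]<.07)&(P[...,0]<.495)]
        print(n,y0,'top',len(q),np.percentile(q,[5,50,95],axis=0)[:,[0,2]].round(4).tolist() if len(q) else '','lip',len(l),np.percentile(l,[5,50,95],axis=0)[:,[0,2]].round(4).tolist() if len(l) else '')
E
```

```text
21288
-0.05 316 ymax -0.04 z [-0.017 -0.006]
-0.04 457 ymax -0.043 z [-0.014 -0.006]
-0.03 134 ymax -0.048 z [-0.012 -0.006]
-0.02 276 ymax -0.044 z [-0.069 -0.007]
-0.01 869 ymax -0.044 z [-0.018 -0.011]
0.0 2390 ymax -0.021 z [-0.046 -0.007]
0.01 2648 ymax -0.021 z [-0.046 -0.007]
0.02 2534 ymax -0.068 z [-0.046 -0.008]
0.03 2652 ymax -0.071 z [-0.046 -0.007]
0.04 2255 ymax -0.076 z [-0.046 -0.007]
scene -0.157 top 80 [[0.5218, 0.0897], [0.5564, 0.0937], [0.5914, 0.0982]] lip 43 [[0.4856, 0.0529], [0.4884, 0.0586], [0.4934, 0.0633]]
scene -0.027 top 80 [[0.5207, 0.0917], [0.559, 0.0959], [0.5887, 0.1]] lip 15 [[0.4872, 0.0536], [0.4892, 0.0574], [0.4935, 0.0655]]
scene 0.103 top 103 [[0.5207, 0.0895], [0.5622, 0.0942], [0.5991, 0.099]] lip 45 [[0.4827, 0.0553], [0.4856, 0.0587], [0.4919, 0.0632]]
top -0.157 top 148 [[0.5254, 0.0866], [0.585, 0.0936], [0.6038, 0.0986]] lip 36 [[0.4859, 0.0558], [0.4868, 0.0587], [0.4928, 0.0633]]
top -0.027 top 123 [[0.5164, 0.0917], [0.5675, 0.0971], [0.6013, 0.1076]] lip 2 [[0.4918, 0.0532], [0.4918, 0.0544], [0.4919, 0.0556]]
top 0.103 top 120 [[0.52, 0.0861], [0.58, 0.0928], [0.5994, 0.0986]] lip 66 [[0.4816, 0.0551], [0.4849, 0.0592], [0.4909, 0.0632]]
```

Top rims: the middle one reads about 3 mm higher than its neighbours (0.096–0.097 vs 0.0935), so the bin's rear is still on the ridge. To stay clear of the red bin, I'll lift, narrow the gripper and hook again for the last few millimetres.

```bash
python3 -m jog '0 2 0 0; 0 3 0 0; 0 3 -8 0; 0 3 -22 0; 0 3 -36 0; 0 3 -45 0; 0 3 -45 0' && python3 -m jog '0 4 0 0; 0 10 0 0; 0 16 0 0; 0 22 0 0; 0 25 0 0; 0 26 0 0; 0 26 0 0; 0 26 0 0' 30 20 && python3 -m jog '0 0 4 0; 0 0 12 0; 0 0 20 0; 0 0 27 0; 0 0 32 0; 0 0 34 0; 0 0 34 0; 0 0 34 0'
python3 m.py
```

```text
t: 11.1
tcp_pos: [0.4512, -0.0281, 0.0811]
ee_rot: [[-0.02, 1.0, 0.002], [1.0, 0.02, -0.0], [-0.0, 0.002, -1.0]]
force: [0.4, -0.1, 0.0]
finger_gap: 0.0851
grasp_force: 0.0
t: 11.77
tcp_pos: [0.4762, -0.0275, 0.079]
ee_rot: [[-0.02, 1.0, -0.001], [1.0, 0.02, 0.0], [0.0, -0.001, -1.0]]
force: [-0.5, -0.2, 0.2]
finger_gap: 0.03
grasp_force: 0.0
t: 12.43
tcp_pos: [0.4764, -0.0275, 0.0451]
ee_rot: [[-0.02, 1.0, -0.0], [1.0, 0.02, 0.0], [0.0, -0.0, -1.0]]
force: [0.4, 0.5, 1.1]
finger_gap: 0.0298
grasp_force: 0.0
[ 0.47637454 -0.02753069  0.04514874] [0.41740463 0.48246755 1.05544131]
lip 1808 [[0.4828, -0.0643, 0.0493], [0.4836, -0.0541, 0.0588], [0.4861, -0.0128, 0.0599], [0.4935, 0.0162, 0.0607]]
floor slope [0.02440512 0.00017061 0.00720406] 0.019860808514407708
top 1052 [[0.5116, -0.0147, 0.0878], [0.5335, 0.0168, 0.0962], [0.5617, 0.0179, 0.0978]]
```

View pics/w4.png

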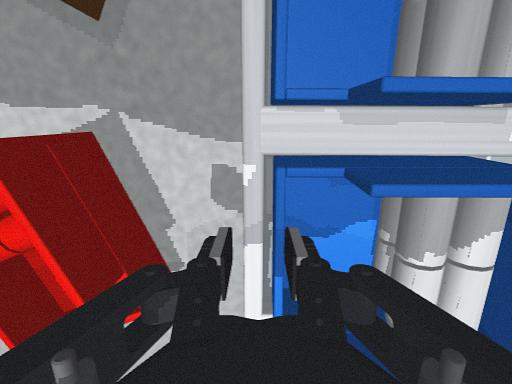

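The picture shows the far finger at (298,265) inside the lip and the near one at (222,265) over the stop, well clear of the red bin. Now I'll pull the last millimetres very slowly.

```bash
python3 -m jog '0 -1 0 0; 0 -2 0 0; 0 -3 0 0; 0 -3.5 0 0; 0 -4 0 0; 0 -4.4 0 0; 0 -4.8 0 0; 0 -5.2 0 0; 0 -5.6 0 0; 0 -6 0 0; 0 -6 0 0; 0 -6 0 0'
python3 m.py
```

```text
t: 13.48
tcp_pos: [0.4712, -0.0277, 0.0457]
ee_rot: [[-0.02, 1.0, 0.002], [1.0, 0.02, -0.0], [-0.0, 0.002, -1.0]]
force: [4.3, -0.3, 2.2]
finger_gap: 0.03
grasp_force: 1.9
[ 0.4711929  -0.02767973  0.04571536] [ 4.31116697 -0.31123593  2.16590204]
lip 2025 [[0.4791, -0.0647, 0.0469], [0.4798, -0.0549, 0.0551], [0.4823, -0.0116, 0.0598], [0.4928, 0.0163, 0.0606]]
floor slope [ 0.00038441 -0.00040127  0.01883317] 0.019040702764014775
top 1093 [[0.503, -0.0149, 0.0875], [0.5305, 0.0166, 0.0949], [0.5588, 0.0179, 0.0966]]
```

The floor slope is now 0, so the bin has dropped flat behind the ridge, with a gentle 4 N pull. I'll back the finger off, lift and check.

```bash
python3 -m jog '0 2 0 0; 0 4 0 0; 0 5 0 0; 0 5 -8 0; 0 5 -25 0; 0 5 -50 0; 0 5 -80 0; 0 5 -110 0; 0 5 -140 0; 0 5 -155 0; 0 5 -160 0; 0 5 -160 0'
python3 - <<'E'
from h import *
s=get_state(); p,d=optics.camera('wrist'); P=cloud('wrist',d,s); p=p.astype(int)
cv2.imwrite('pics/end.png',p[:,:,::-1])
b=(p[...,2]>p[...,0]+60)&(d>0)
for y0 in(-.157,-.027,.103):
    k=b&(abs(P[...,1]-y0)<.045)&(P[...,0]<.62)&(P[...,0]>.46)
    l=P[k&(P[...,2]>.05)&(P[...,2]<.064)&(P[...,0]<.495)]; c=k&(P[...,2]<.03)&(P[...,0]<.55); q=P[c]; t=P[k&(P[...,2]>.085)]
    print(y0,'lip',len(l),np.percentile(l[:,0],[5,50,95]).round(4) if len(l) else'','floor',np.linalg.lstsq(np.c_[q[:,:2],np.ones(len(q))],q[:,2],rcond=None)[0].round(4) if len(q)>10 else '','rim z',np.percentile(t[:,2],[5,50,95]).round(4) if len(t) else '','rear x',t[:,0].max().round(4) if len(t) else '')
q=P[(abs(P[...,1]+.027)<.04)&(P[...,2]>.035)&(P[...,2]<.045)&(P[...,0]<.5)&(P[...,0]>.44)&(d>0)]; print('stop',np.percentile(q[:,0],[2,98]))
E
```

```text
t: 14.53
tcp_pos: [0.4759, -0.0276, 0.2067]
ee_rot: [[-0.02, 1.0, 0.002], [1.0, 0.02, -0.0], [-0.0, 0.002, -1.0]]
force: [0.3, -0.2, 0.2]
finger_gap: 0.0298
grasp_force: 0.0
-0.157 lip 283 [0.4831 0.4855 0.4881] floor [0.003  0.0001 0.0176] rim z [0.0943 0.095  0.0956] rear x 0.5725
-0.027 lip 437 [0.4797 0.4826 0.4887] floor [-0.0004 -0.0002  0.0192] rim z [0.0862 0.0946 0.0962] rear x 0.6002
0.103 lip 626 [0.4803 0.4829 0.4913] floor [-0.0038  0.0113  0.02  ] rim z [0.0861 0.0939 0.0959] rear x 0.6005
stop [0.4661809  0.47784329][ WARN:0@1.918] global loadsave.cpp:1063 imwrite_ Unsupported depth image for selected encoder is fallbacked to CV_8U.
```

View pics/end.png

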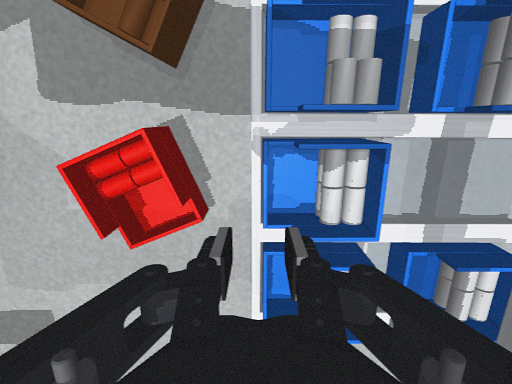

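The end picture shows the bin in the middle front place at (325,190). It sits flat (floor slope 0, rim 0.095) and level with its neighbours, and the ridge and lane behind it are free.

```bash
python3 -c "
from cell import order; print(order.close_job())"
```

```text
the job is handed in; nothing more can be done
None
```

The middle lane's waiting bin is now over the ridge and sits flat in the front place, about 2 mm behind the stop; pull readings stayed at or below 5 N, no other bin or item was seen to shift (not re-measured), and the job was handed in at about 14.6 s.

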